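Send the order shuttle past its spring catch

ROBOT

A 6-joint arm with a two-finger parallel gripper is mounted at the origin on a cart in front of the work surface, level with it; the furniture and walls round the work are solid. World frame = base frame: x ahead of the robot, y to its left, z up, the work surface at z = 0. Lengths are in m, angles in degrees, forces in N, time in s.
With the tool pointing down it reaches from about 0.35 to 0.875 m from the base axis. Payload 4.2 kg.
Tool frame: the origin (TCP) lies at the very end of the fingers, on their centre line; the grasp point (between the pads) lies 19 mm behind it (tcp_to_grasp is the z of the grasp point in the tool frame, in m); z points along the fingers, y is the direction in which the jaws open and shut (so a half turn about z gives the same grasp; the last joint's range is limited). The gripper opens to 87 mm and grips with 3 to 60 N. Pads are 19 mm wide; open, the fingers measure 117 mm over their backs; the gripper's body (75 mm by 190 mm) begins 51 mm behind the grasp point.
Start: joints at [-60.527, 22.042, 0.453, 0, -68.411, -14.817], TCP at [0.158, -0.605, 0.223] pointing down, gripper open.
Joint ranges: [-179.83, 179.83], [-69.29, 118.12], [-61.27, 80.66], [-181.25, 117.63], [-171.15, -9.14], [-177.46, 177.46]. Speed limits (degrees/s): [159.86, 159.86, 180, 180, 180, 180].

INTERFACE

Orientations are given as a 3x3 rotation matrix whose columns are the frame's x, y, z axes.
In Python, from station import sense, capture, camera_params, finish_job, tcp_to_grasp gives the robot as it stands.
- The arm moves only by the shell command python3 -m inch 'ROWS'. ROWS is JSON, a list of rows, each an object of numbers: "jaw": the closure in counts, from 0 (fully open) to 255 (shut); "x", "y", "z": the shift along the world's x, y, z normalised to -1 to 1, where 1 is 0.06 m; "ax", "ay", "az": the turn, a rotation vector about the world's x, y, z normalised to -1 to 1, where 1 is 10 degrees. A call has 1 to 12 rows; each row shifts and turns the pose as measured when the row begins; what a row does not reach is not made up. A row lasts 1/8 s, in which the tool goes at most 62.5 mm and 10.7 degrees, less where a joint would pass 70% of its speed; a pose out of reach is approached as far as the arm can. A call with a number of a shift or a turn outside -1 to 1 is refused whole. A call with a gripper value outside its range is refused whole. The fingers move at their own pace and stop on an object; the grip force is fixed at half the most. Time passes only in rows, so rows that do not move let the fingers close. It gives the time, the measured TCP pose, the force and the opening at its end, in the units of the state.
- sense(): the state, without advancing time (a new reading comes with each control period).
- capture(name): name is "scene" or "top"; returns the picture (480x640x3 uint8, red, green, blue); there is no depth.
- camera_params(name): a dict with "vfov" (degrees; the focal length in pixels is half the picture's height over the tangent of half this angle, whatever the lens; pixels are square), "cx", "cy" (the principal point, pixels), "D" ([k1, k2, p1, p2, k3] as OpenCV has them; the pictures are not rectified), "R" (3x3) and "t" (3): a world point X has camera coordinates R X + t. Camera axes: x right, y down, z forward; pixel columns grow to the right and rows downward; lengths in m; the calibration is good to about 2 mm. A picture is of the moment at which its call begins. camera_params takes no time and is no camera call.
- finish_job(): hands the job in, once; it reports no verdict.
The state is a dict: "time_s": time; "joints": joint angles; "joint_velocities": joint speeds; "effort": joint torques, N m; "tcp_pos": TCP position; "ee_rot": TCP orientation; "wrist_force": force on the tool from outside, world axes, zero at the start; "moment": the same for the moment, N m; "gripper_width": opening from 0.0 (shut) to 1.0 (fully open).
Only numpy, scipy, OpenCV 4.12 (cv2) and the standard library are available. Lean on these libraries where they do the work, as an engineer would, in place of code of your own. Each camera call takes 0.05 s, during which the arm holds its last target.

TASK

An espresso is waiting on the little sliding shuttle. With a fingertip press the long spring key beside it down and keep it down, so that the stop pin is out of the way, while the finger pushes the shuttle by its push plate past the pin and fully home at the far end. Then let go, so that the pin springs up behind the shuttle's arm; the cup rides along standing on the tray, neither touched nor lifted, and the things round about stay where they are.

Things in the scene. Friction and masses are not known exactly. Their poses are not given: they have to be found in the camera images.
- station: The fixed order shuttle station: a dark wooden base board 210 x 170 x 8 mm lying on the worktop, with two low aluminium rails and, on its right (-y) side, a dark steel housing whose top is 40 mm up. Origin: on the board's underside, 7 mm right of its centre. Its x axis is the direction in which the shuttle has to slide (roughly away from the robot, turned by up to 0.6 rad), y is to the left of that, z up.
- shuttle (a joint): How far the aluminium shuttle has slid along the station's +x, m: 0 at the start, 0.070 fully home at the far stop; friction 1.5 N, stays where left. It is a lipped tray 84 x 78 mm between the rails, with a cross arm 20 mm wide (along x), 59 to 69 mm above the worktop, over the housing to the push plate. Arm's front meets the raised pin at 0.028, its back is clear of it at 0.058.
- push_face (a point): Centre of the rear (-x) face of the shuttle's push plate: upright, 32 mm wide, 59 to 80 mm above the worktop, over the key's middle line, clearing the key by 2 mm when that is up. At the start it is 27 mm ahead (+x) of the key's origin. Push it along the station's +x. Moves with the shuttle. Axes as the station's.
- tray_centre (a point): Centre of the shuttle tray's floor, 16 mm above the worktop, where the cup stands. Moves with the shuttle. Axes as the station's.
- catch (a joint): How far the spring catch is pressed down, in m: 0 up (rest), 0.016 at its lower stop. Key and stop pin are one steel piece that moves straight down wherever the key is pressed. The spring takes about 3 N to start and 7.5 N at the stop and brings it up again when let go. The pin is below the shuttle's arm from 0.008 on; held at about 0.012 it is safely down and off the stop.
- key: The key, a grooved steel strip along the station's x, 26 mm wide, top 57 mm above the worktop when up, 17 mm above the housing. Origin: on its top face and middle line, behind the push plate, the place to put the finger down; the strip reaches from 26 mm behind it to 117 mm ahead, so a pressing finger can slide along it as far as the shuttle goes. Moves with the catch. Axes as the station's.
- pin_top (a point): Centre of the top of the stop pin, a round steel pin 10 mm in diameter, 80 mm ahead (+x) and 32 mm to the left (+y) of the key's origin, its top 67 mm above the worktop when up. Moves with the catch.
- cup_middle (a point): Centre of a small grey-green espresso cup on the shuttle's tray, half-way up its 49 mm: 63 mm in diameter, its handle pointing to the left, away from the key; its rim is 65 mm above the worktop. Stands loose; not to be touched.
- espresso_cup: The same cup; origin at its underside, 12 mm from its axis towards the handle (its -y).
- milk_jug_middle (a point): Bystander: steel milk jug 67 x 60 x 76 mm, its centre; to the left of the station.
- sugar_jar_middle (a point): Bystander: glass sugar jar, 59 mm in diameter and 95 mm high, its centre; to the left of the station.
- teaspoon_middle (a point): Bystander: teaspoon 130 mm long, 11 mm high, lying on the worktop to the right of the station, its centre.
There are look-alikes about, which are no part of the job. Leave any pink or yellow look-alike of the espresso_cup alone.

How it is judged:
By the outcome, as a careful person would: the job done as asked, in the order asked, and still so for the second after the job is handed in, with the robot touching nothing.
It also fails if it takes over 32 s, if anything falls off the work surface, if the arm or the gripper's body presses on something with over 40 N, if the wrist force passes 120 N, or if a joint passes its speed limit or range.

## Working session

There is one attempt and no reset: what is moved stays moved. The work goes in short steps, Python scripts to look and compute and a shell command to move; the robot and the scene stay as the last step left them, time stands still between calls to the robot, and variables do not carry over. Pictures are saved under pics/ and viewed, and the job is handed in when it is done.

```bash
mkdir -p pics; ls; python3 - <<'E'
from station import *
import cv2
for n in ["scene","top"]:
    cv2.imwrite(f"pics/{n}0.png",capture(n)[:,:,::-1]); p=camera_params(n); print(n,p)
s=sense();print(s)
print(tcp_to_grasp if not callable(tcp_to_grasp) else tcp_to_grasp())
E
```

```text
pics
scene {'vfov': 45.040209893468536, 'cx': 321.778039145365, 'cy': 236.72861097290271, 'D': array([0.04507907, 0.        , 0.        , 0.        , 0.        ]), 'R': array([[-0.90619359, -0.42261958,  0.01434789],
       [-0.28669207,  0.58908445, -0.75550458],
       [ 0.31083891, -0.68874684, -0.65498623]]), 't': array([0.50111049, 0.12084246, 1.08216139])}
top {'vfov': 57.383114197391244, 'cx': 319.4952980810622, 'cy': 243.0826280187355, 'D': array([-0.00030659,  0.        ,  0.        ,  0.        ,  0.        ]), 'R': array([[-0.0256927 , -0.99965418, -0.00560356],
       [-0.98674407,  0.02625858, -0.16014563],
       [ 0.16023739,  0.00141471, -0.98707749]]), 't': array([0.12243205, 0.5021001 , 0.84939332])}
{'time_s': 0.1, 'joints': array([-6.05285445e+01,  2.20859235e+01,  3.86414893e-01, -2.56152822e-02,
       -6.84113515e+01, -1.48177397e+01]), 'joint_velocities': array([-0.00151624, -0.06756499,  0.1500128 ,  0.20208685,  0.05088313,
       -0.01449073]), 'effort': array([-4.97059136e-04, -3.91688633e+01,  1.87935859e+01,  4.23189059e+00,
        1.35082612e-02, -6.47961974e-05]), 'tcp_pos': array([ 0.15799856, -0.60413087,  0.22156462]), 'ee_rot': array([[-9.67514100e-01, -2.52816371e-01, -5.90004335e-04],
       [-2.52817042e-01,  9.67512261e-01,  1.88899615e-03],
       [ 9.32672770e-05,  1.97679356e-03, -9.99998042e-01]]), 'wrist_force': array([ 0.39526732, -0.2187258 ,  0.23216617]), 'moment': array([0.00356147, 0.01720651, 0.01733748]), 'gripper_width': 1.004317023118167}
-0.0187
```

View pics/scene0.png

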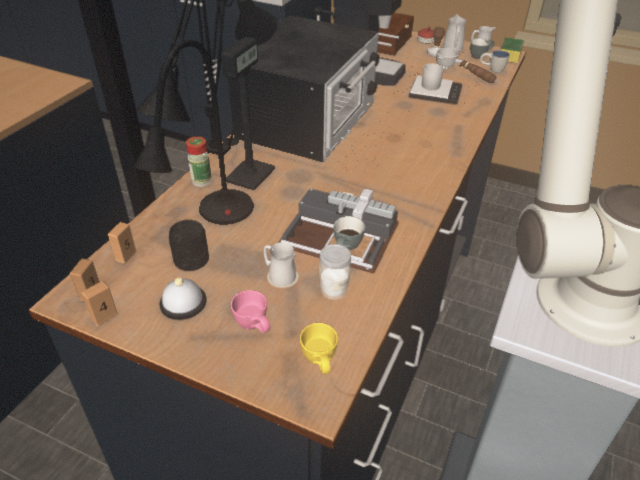

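View pics/top0.png

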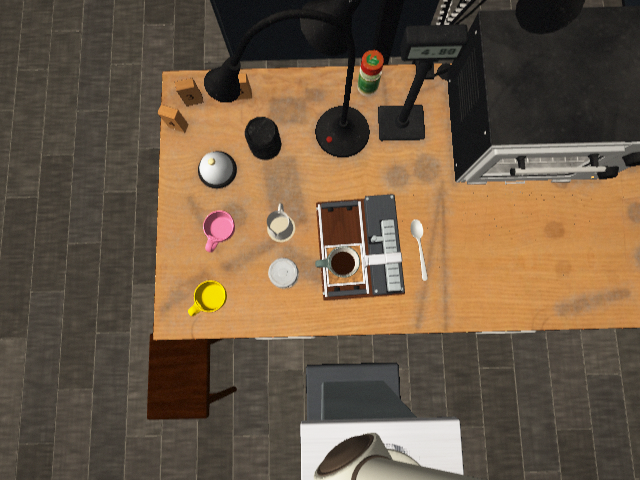

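```bash
python3 - <<'E'
import cv2
a=cv2.imread("pics/top0.png")[185:310,300:440]
cv2.imwrite("pics/topc.png",cv2.resize(a,None,fx=5,fy=5,interpolation=cv2.INTER_CUBIC)[:600])
a=cv2.imread("pics/scene0.png")[180:280,270:410]
cv2.imwrite("pics/scenec.png",cv2.resize(a,None,fx=5.5,fy=5.5,interpolation=cv2.INTER_CUBIC))
E
```

```text
(no output)
```

View pics/topc.png

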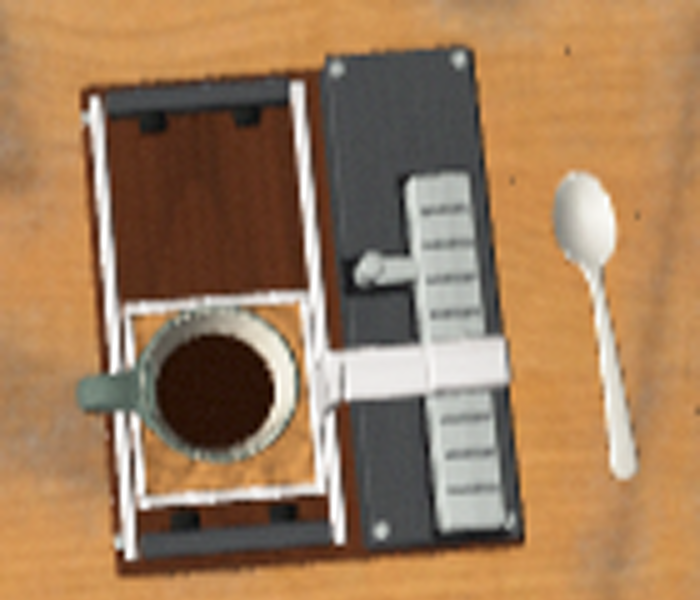

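View pics/scenec.png

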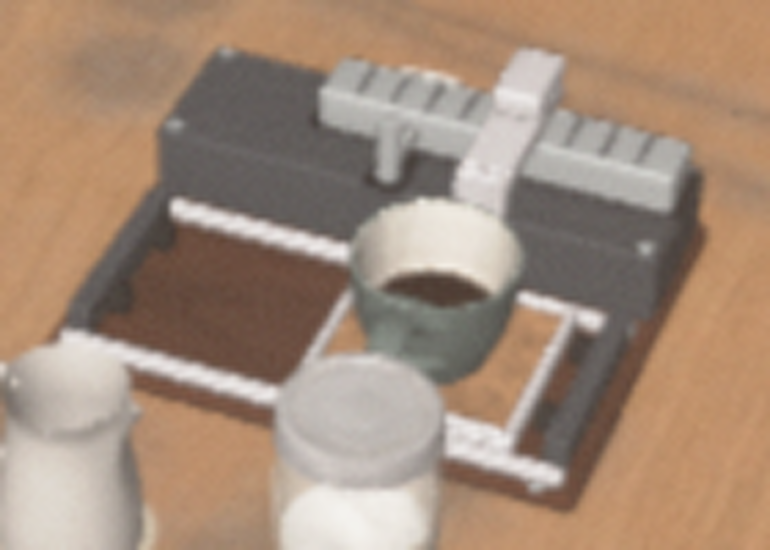

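```bash
cat > h.py <<'E'
import numpy as np, cv2
from station import camera_params
def proj(X,n):
    p=camera_params(n); f=240/np.tan(np.radians(p["vfov"]/2))
    K=np.array([[f,0,p["cx"]],[0,f,p["cy"]],[0,0,1.]])
    return cv2.projectPoints(np.array(X,float).reshape(-1,1,3),cv2.Rodrigues(p["R"])[0],p["t"],K,p["D"])[0][:,0]
E
cat > fit.py <<'E'
from h import *
from scipy.optimize import least_squares
T=lambda u,v:((u+.5)/5-.5+300,(v+.5)/5-.5+185)
S=lambda u,v:((u+.5)/5.5-.5+270,(v+.5)/5.5-.5+180)
# frame k: key(rel key origin xy, world z), s: station
obs=[("top",'k',(.117,.013,.057),T(405,175)),("top",'k',(.117,-.013,.057),T(468,172)),
("top",'k',(-.026,.013,.057),T(438,530)),("top",'k',(-.026,-.013,.057),T(507,525)),
("top",'k',(.08,.032,.067),T(372,262)),
("top",'k',(.027,.016,.080),T(430,386)),("top",'k',(.027,-.016,.080),T(508,381)),
("top",'s',(-.105,.092,.008),T(120,572)),("top",'s',(.105,.092,.008),T(82,92)),
("scene",'k',(.117,.013,.057),S(321,93)),("scene",'k',(.117,-.013,.057),S(345,60)),
("scene",'k',(-.026,.013,.057),S(674,183)),("scene",'k',(-.026,-.013,.057),S(690,143)),
("scene",'k',(.08,.032,.067),S(393,128)),("scene",'s',(-.105,.092,0),S(572,508)),
]
def W(q,fr,P):
    x,y,a,kx,ky=q[:5];P=np.array(P)
    if fr=='k':P=P+[kx,ky,0]
    c,s=np.cos(a),np.sin(a)
    return np.array([x+c*P[0]-s*P[1],y+s*P[0]+c*P[1],P[2]])
def res(q):
    r=[]
    for n,fr,P,uv in obs:
        r.append(proj(W(q,fr,P),n)[0]-uv)
    return np.array(r)
s=least_squares(lambda q:res(q).ravel(),[.5,.05,.1,-.03,-.05],loss='soft_l1')
q=s.x;print(q,np.degrees(q[2]));
for o,r in zip(obs,res(q)):print(o[0],o[1],o[2],r.round(2))
c,n=np.cos(q[2]),np.sin(q[2]);print("dir",c,n)
for nm,d in dict(key0=(0,0,.057),face=(.027,0,.07),pin=(.08,.032,.067),endface=(.097,0,.07)).items():print(nm,W(q,'k',d))
E
python3 fit.py
```

```text
[ 0.50165816  0.01714556  0.04962285 -0.07293871 -0.04634534] 2.8431800300175456
top k (0.117, 0.013, 0.057) [-0.36 -0.15]
top k (0.117, -0.013, 0.057) [-0.06 -0.51]
top k (-0.026, 0.013, 0.057) [0.16 0.16]
top k (-0.026, -0.013, 0.057) [-0.4   0.16]
top k (0.08, 0.032, 0.067) [-0.86  0.4 ]
top k (0.027, 0.016, 0.08) [-0.78  0.86]
top k (0.027, -0.016, 0.08) [0.18 0.6 ]
top s (-0.105, 0.092, 0.008) [0.03 0.57]
top s (0.105, 0.092, 0.008) [ 0.09 -2.07]
scene k (0.117, 0.013, 0.057) [-0.57 -1.08]
scene k (0.117, -0.013, 0.057) [-0.45 -1.77]
scene k (-0.026, 0.013, 0.057) [ 0.17 -0.87]
scene k (-0.026, -0.013, 0.057) [ 0.92 -0.76]
scene k (0.08, 0.032, 0.067) [-0.32 -1.98]
scene s (-0.105, 0.092, 0) [0.24 0.34]
dir 0.9987690388695878 0.04960248981170009
key0 [ 0.43110808 -0.03276068  0.057     ]
face [ 0.45807484 -0.03142141  0.07      ]
pin [0.50942232 0.00316813 0.067     ]
endface [ 0.52798867 -0.02794923  0.07      ]
```

Candidates for the target: the grey-green cup and shuttle at top px (343,262) are the real ones (white arm, grooved key at (388,255), pin at (374,237)). The look-alikes are the pink cup at (218,228) and the yellow cup at (208,297). The crop confirms the choice. The fit puts the key origin at (0.431, -0.033) with a yaw of 2.8°, with residuals mostly within 1 px and at worst about 2 px.

I'll move to a point above the key with the jaws closing and the wrist turned.

```bash
python3 -m inch '[{"jaw":255,"x":0.3,"y":0.6,"az":-0.4},{"jaw":255,"x":0.4,"y":0.85,"az":-0.4},{"jaw":255,"x":0.4,"y":0.85,"az":-0.38},{"jaw":255,"x":0.4,"y":0.85},{"jaw":255,"x":0.4,"y":0.85},{"jaw":255,"x":0.4,"y":0.85},{"jaw":255,"x":0.4,"y":0.85},{"jaw":255,"x":0.4,"y":0.85},{"jaw":255,"x":0.4,"y":0.85},{"jaw":255,"x":0.4,"y":0.85},{"jaw":255,"x":0.3,"y":0.5},{"jaw":255}]'; python3 -c "
from station import *;s=sense();print(s['tcp_pos'],s['ee_rot'],s['wrist_force'])"
```

```text
[ 0.15799856 -0.60413087  0.22156462] [[-9.67514100e-01 -2.52816371e-01 -5.90004335e-04]
 [-2.52817042e-01  9.67512261e-01  1.88899615e-03]
 [ 9.32672770e-05  1.97679356e-03 -9.99998042e-01]] [ 0.39526732 -0.2187258   0.23216617]$[0]: bad value
```

```bash
python3 -m inch --help 2>&1 | head -20; python3 -m inch '[{"jaw":255,"x":0.3,"y":0.6,"z":0,"ax":0,"ay":0,"az":-0.4}]'
```

```text
invalid input: not JSON, or not a number
time_s: 0.22
tcp_pos: [0.1754, -0.5687, 0.2202]
ee_rot: [[-0.984, -0.18, -0.001], [-0.18, 0.984, 0.003], [0.001, 0.003, -1.0]]
wrist_force: [-0.1, 0.7, -0.1]
gripper_width: 0.952
```

All keys are required, so I'll spell them out.

```bash
python3 -m inch '[{"jaw":255,"x":0.4,"y":0.85,"z":0,"ax":0,"ay":0,"az":-0.4},{"jaw":255,"x":0.4,"y":0.85,"z":0,"ax":0,"ay":0,"az":-0.35},{"jaw":255,"x":0.4,"y":0.85,"z":0,"ax":0,"ay":0,"az":0},{"jaw":255,"x":0.4,"y":0.85,"z":0,"ax":0,"ay":0,"az":0},{"jaw":255,"x":0.4,"y":0.85,"z":0,"ax":0,"ay":0,"az":0},{"jaw":255,"x":0.4,"y":0.85,"z":0,"ax":0,"ay":0,"az":0},{"jaw":255,"x":0.4,"y":0.85,"z":0,"ax":0,"ay":0,"az":0},{"jaw":255,"x":0.4,"y":0.85,"z":0,"ax":0,"ay":0,"az":0},{"jaw":255,"x":0.4,"y":0.6,"z":0,"ax":0,"ay":0,"az":0},{"jaw":255,"x":0,"y":0,"z":0,"ax":0,"ay":0,"az":0}]'
```

```text
time_s: 1.48
tcp_pos: [0.3944, -0.1078, 0.217]
ee_rot: [[-0.999, -0.046, -0.002], [-0.046, 0.999, 0.007], [0.002, 0.007, -1.0]]
wrist_force: [-0.7, -0.7, 0.1]
gripper_width: 0.009
```

```bash
python3 -m inch '[{"jaw":255,"x":0.3,"y":0.62,"z":-0.3,"ax":0,"ay":0,"az":0},{"jaw":255,"x":0.3,"y":0.62,"z":-0.8,"ax":0,"ay":0,"az":0},{"jaw":255,"x":0,"y":0,"z":-0.6,"ax":0,"ay":0,"az":0},{"jaw":255,"x":0,"y":0,"z":0,"ax":0,"ay":0,"az":0}]'
python3 - <<'E'
from station import *
import cv2
for n,(r0,c0) in dict(top=(185,300),scene=(150,260)).items():
    a=capture(n)[r0:r0+120,c0:c0+150,::-1]
    cv2.imwrite(f"pics/{n}1.png",cv2.resize(a,None,fx=5,fy=5,interpolation=cv2.INTER_CUBIC))
print(sense()['tcp_pos'])
E
```

```text
time_s: 1.98
tcp_pos: [0.4303, -0.033, 0.1132]
ee_rot: [[-0.999, -0.044, -0.001], [-0.044, 0.999, 0.007], [0.0, 0.007, -1.0]]
wrist_force: [0.4, 0.6, 1.1]
gripper_width: 0.002
[ 0.43300742 -0.03268089  0.11602763]
```

View pics/scene1.png

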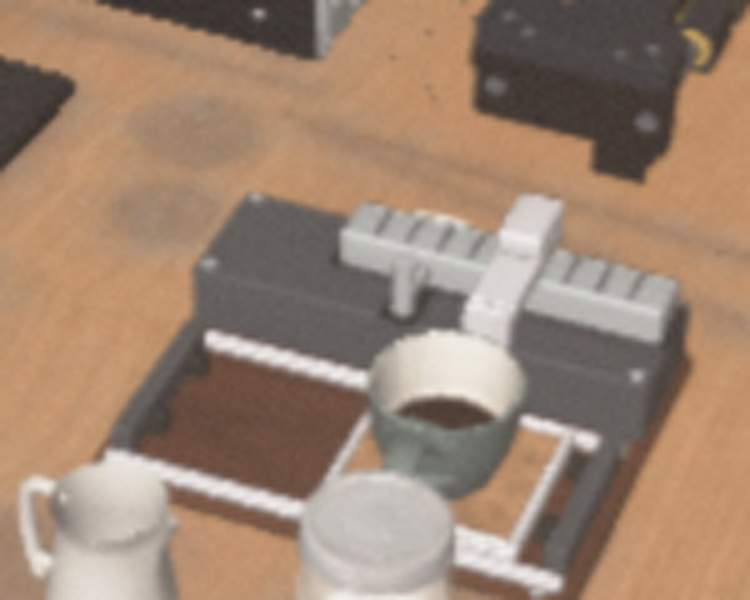

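View pics/top1.png

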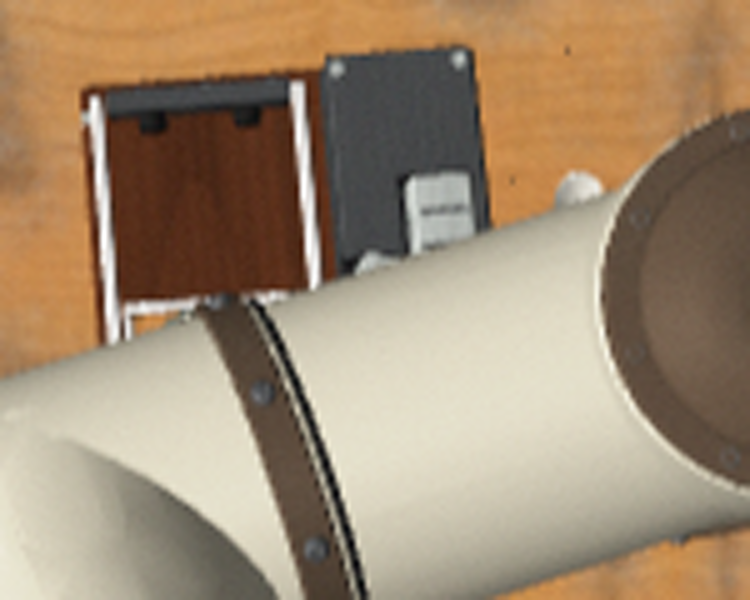

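```bash
python3 - <<'E'
from h import *
from station import *
for P in [(.433,-.033,.116),(.433,-.033,.14),(.433,-.033,.19)]: print(proj(P,"scene"), (proj(P,"scene")-[260,150])*5)
a=capture("scene")[:,:,::-1]
cv2.imwrite("pics/scene2.png",a); print(sense()['tcp_pos'],sense()['gripper_width'],sense()['wrist_force'])
E
```

```text
[[383.69311463 181.76789991]] [[618.46557314 158.83949956]]
[[384.72600001 171.85116071]] [[623.63000006 109.25580355]]
[[386.9786068  150.27324804]] [[634.89303398   1.36624022]]
[ 0.43354497 -0.03256863  0.11668678] 0.0067354199225819365 [0.0294227  0.28682554 0.79561215]
```

View pics/scene2.png

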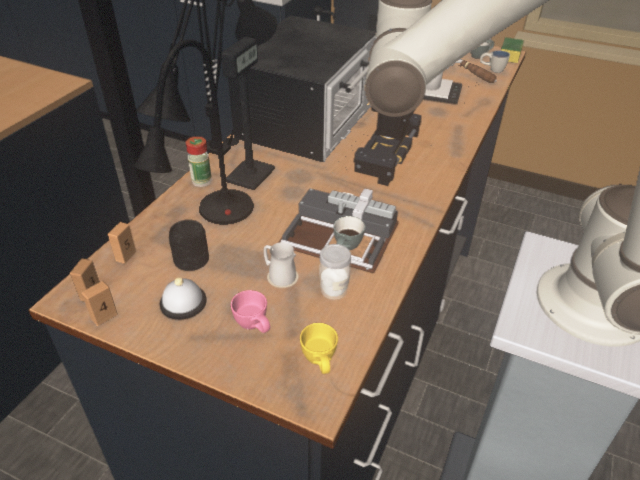

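```bash
python3 -m inch '[{"jaw":255,"x":-0.03,"y":0,"z":-0.4,"ax":0,"ay":0,"az":0},{"jaw":255,"x":0,"y":0,"z":-0.35,"ax":0,"ay":0,"az":0},{"jaw":255,"x":0,"y":0,"z":0,"ax":0,"ay":0,"az":0},{"jaw":255,"x":0,"y":0,"z":0,"ax":0,"ay":0,"az":0}]'
```

```text
time_s: 2.62
tcp_pos: [0.4369, -0.0334, 0.0781]
ee_rot: [[-0.999, -0.042, 0.025], [-0.041, 0.999, 0.013], [-0.025, 0.011, -1.0]]
wrist_force: [-0.7, -0.4, 0.7]
gripper_width: 0.004
```

```bash
python3 -m inch '[{"jaw":255,"x":-0.12,"y":0.01,"z":-0.15,"ax":-0.07,"ay":0.14,"az":0},{"jaw":255,"x":0,"y":0,"z":0,"ax":0,"ay":0,"az":0}]';  python3 -m inch '[{"jaw":255,"x":0,"y":0,"z":0,"ax":0,"ay":0,"az":0}]'
```

```text
time_s: 2.88
tcp_pos: [0.4303, -0.0327, 0.0704]
ee_rot: [[-0.999, -0.041, 0.003], [-0.041, 0.999, 0.001], [-0.003, 0.0, -1.0]]
wrist_force: [-0.2, -0.3, -0.7]
gripper_width: 0.007
time_s: 3.0
tcp_pos: [0.4305, -0.0325, 0.0706]
ee_rot: [[-0.999, -0.041, 0.003], [-0.041, 0.999, 0.001], [-0.003, 0.0, -1.0]]
wrist_force: [0.1, -0.8, -0.1]
gripper_width: 0.008
```

```bash
python3 -m inch '[{"jaw":255,"x":0,"y":0,"z":-0.15,"ax":0,"ay":0.02,"az":0},{"jaw":255,"x":0,"y":0,"z":-0.08,"ax":0,"ay":0.02,"az":0}]';  python3 -m inch '[{"jaw":255,"x":0,"y":0,"z":-0.06,"ax":0,"ay":0.02,"az":0}]'
```

```text
time_s: 3.25
tcp_pos: [0.4306, -0.0324, 0.0564]
ee_rot: [[-0.999, -0.041, -0.004], [-0.041, 0.999, 0.001], [0.004, 0.001, -1.0]]
wrist_force: [-1.9, 0.1, 2.8]
gripper_width: 0.006
time_s: 3.38
tcp_pos: [0.4306, -0.0324, 0.0525]
ee_rot: [[-0.999, -0.042, -0.008], [-0.042, 0.999, 0.001], [0.008, 0.001, -1.0]]
wrist_force: [-1.0, 1.2, 4.2]
gripper_width: 0.006
```

```bash
python3 -m inch '[{"jaw":255,"x":0,"y":0,"z":-0.08,"ax":0,"ay":-0.04,"az":0}]';  python3 -m inch '[{"jaw":255,"x":0,"y":0,"z":-0.04,"ax":0,"ay":-0.01,"az":0}]';python3 -m inch '[{"jaw":255,"x":0,"y":0,"z":0,"ax":0,"ay":0,"az":0}]'
```

```text
time_s: 3.5
tcp_pos: [0.4307, -0.0324, 0.0476]
ee_rot: [[-0.999, -0.042, -0.001], [-0.042, 0.999, 0.0], [0.001, 0.0, -1.0]]
wrist_force: [-1.9, 1.4, 5.0]
gripper_width: 0.006
time_s: 3.62
tcp_pos: [0.4307, -0.0324, 0.0452]
ee_rot: [[-0.999, -0.042, 0.001], [-0.042, 0.999, 0.0], [-0.001, 0.0, -1.0]]
wrist_force: [-1.6, 0.3, 6.1]
gripper_width: 0.004
time_s: 3.75
tcp_pos: [0.4306, -0.0324, 0.0452]
ee_rot: [[-0.999, -0.042, 0.001], [-0.042, 0.999, 0.0], [-0.001, 0.0, -1.0]]
wrist_force: [-1.7, 1.8, 6.3]
gripper_width: 0.005
```

```bash
python3 -m inch '[{"jaw":255,"x":0.06,"y":0.003,"z":0,"ax":0,"ay":0,"az":0},{"jaw":255,"x":0.06,"y":0.003,"z":0,"ax":0,"ay":0,"az":0}]';  python3 -m inch '[{"jaw":255,"x":0.06,"y":0.003,"z":0,"ax":0,"ay":0,"az":0},{"jaw":255,"x":0.06,"y":0.003,"z":0,"ax":0,"ay":0,"az":0}]'
```

```text
time_s: 4.0
tcp_pos: [0.4338, -0.033, 0.0446]
ee_rot: [[-0.999, -0.041, -0.008], [-0.041, 0.999, -0.002], [0.008, -0.001, -1.0]]
wrist_force: [-4.6, 0.1, 6.8]
gripper_width: 0.003
time_s: 4.25
tcp_pos: [0.4368, -0.0337, 0.0439]
ee_rot: [[-0.999, -0.04, -0.017], [-0.04, 0.999, -0.004], [0.017, -0.003, -1.0]]
wrist_force: [-4.3, 0.9, 6.4]
gripper_width: 0.007
```

```bash
python3 -m inch '[{"jaw":255,"x":0.08,"y":0.015,"z":0.015,"ax":0.01,"ay":-0.09,"az":0},{"jaw":255,"x":0.08,"y":0.015,"z":0.012,"ax":0.01,"ay":-0.06,"az":0}]';  python3 -m inch '[{"jaw":255,"x":0.08,"y":0.012,"z":0.008,"ax":0.005,"ay":-0.03,"az":0},{"jaw":255,"x":0.08,"y":0.012,"z":0.008,"ax":0.005,"ay":-0.03,"az":0}]'
```

```text
time_s: 4.5
tcp_pos: [0.4417, -0.0334, 0.0446]
ee_rot: [[-0.999, -0.039, -0.0], [-0.039, 0.999, -0.003], [0.001, -0.003, -1.0]]
wrist_force: [-4.3, -0.1, 6.9]
gripper_width: 0.005
time_s: 4.75
tcp_pos: [0.4464, -0.0335, 0.0447]
ee_rot: [[-0.999, -0.037, -0.0], [-0.037, 0.999, -0.004], [0.0, -0.004, -1.0]]
wrist_force: [-4.3, 0.1, 5.7]
gripper_width: 0.006
```

```bash
python3 -m inch '[{"jaw":255,"x":0.08,"y":0.022,"z":0.006,"ax":0.01,"ay":-0.035,"az":0.03},{"jaw":255,"x":0.08,"y":0.022,"z":0.006,"ax":0.01,"ay":-0.035,"az":0.03}]';  python3 -m inch '[{"jaw":255,"x":0.08,"y":0.022,"z":0.006,"ax":0.01,"ay":-0.035,"az":0.03},{"jaw":255,"x":0.08,"y":0.022,"z":0.006,"ax":0.01,"ay":-0.035,"az":0.03}]'
```

```text
time_s: 5.0
tcp_pos: [0.4493, -0.0331, 0.0443]
ee_rot: [[-0.999, -0.047, -0.002], [-0.047, 0.999, -0.004], [0.002, -0.004, -1.0]]
wrist_force: [-5.7, -1.6, 8.1]
gripper_width: 0.004
time_s: 5.25
tcp_pos: [0.4517, -0.0328, 0.0437]
ee_rot: [[-0.998, -0.055, -0.005], [-0.055, 0.998, -0.004], [0.005, -0.004, -1.0]]
wrist_force: [-6.2, -1.1, 8.0]
gripper_width: 0.005
```

```bash
python3 -m inch '[{"jaw":255,"x":0.1,"y":0.018,"z":0.02,"ax":0.02,"ay":-0.05,"az":-0.01},{"jaw":255,"x":0.1,"y":0.018,"z":0.015,"ax":0.01,"ay":-0.045,"az":-0.01}]';  python3 -m inch '[{"jaw":255,"x":0.1,"y":0.018,"z":0.012,"ax":0.01,"ay":-0.045,"az":0},{"jaw":255,"x":0.1,"y":0.018,"z":0.012,"ax":0.01,"ay":-0.045,"az":0}]'
```

```text
time_s: 5.5
tcp_pos: [0.456, -0.0326, 0.0441]
ee_rot: [[-0.999, -0.049, -0.005], [-0.049, 0.999, -0.002], [0.005, -0.002, -1.0]]
wrist_force: [-5.9, 0.5, 6.3]
gripper_width: 0.006
time_s: 5.75
tcp_pos: [0.4609, -0.0324, 0.044]
ee_rot: [[-0.999, -0.047, -0.004], [-0.047, 0.999, -0.002], [0.004, -0.002, -1.0]]
wrist_force: [-6.4, 0.2, 6.8]
gripper_width: 0.005
```

```bash
python3 -m inch '[{"jaw":255,"x":0.12,"y":0.02,"z":0.018,"ax":0.01,"ay":-0.055,"az":0.005},{"jaw":255,"x":0.12,"y":0.02,"z":0.016,"ax":0.01,"ay":-0.055,"az":0.005},{"jaw":255,"x":0.12,"y":0.02,"z":0.016,"ax":0.01,"ay":-0.055,"az":0.005},{"jaw":255,"x":0.12,"y":0.02,"z":0.016,"ax":0.01,"ay":-0.055,"az":0.005}]'
```

```text
time_s: 6.25
tcp_pos: [0.4741, -0.0317, 0.0441]
ee_rot: [[-0.999, -0.046, 0.001], [-0.046, 0.999, -0.002], [-0.001, -0.002, -1.0]]
wrist_force: [-5.9, 0.5, 5.7]
gripper_width: 0.007
```

```bash
python3 - <<'E'
from station import *
import cv2
a=capture("scene")[150:270,260:410,::-1]
cv2.imwrite("pics/scene3.png",cv2.resize(a,None,fx=5,fy=5,interpolation=cv2.INTER_CUBIC))
s=sense();print(s['tcp_pos'],s['wrist_force'])
E
```

```text
[ 0.47462257 -0.03162637  0.04419738] [-5.6074983  -0.73886132  5.46626783]
```

View pics/scene3.png

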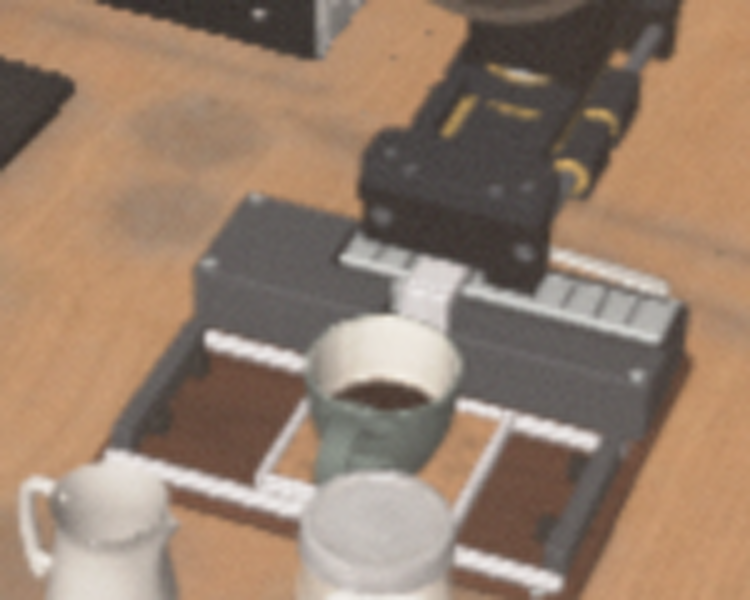

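The shuttle has moved about 27 mm. The cup is upright on the tray (crop ≈ (385,400)), the key is down and the pin is hidden below the housing. I'll continue.

```bash
python3 -m inch '[{"jaw":255,"x":0.12,"y":0.018,"z":0.012,"ax":0.01,"ay":-0.045,"az":0.008},{"jaw":255,"x":0.12,"y":0.018,"z":0.012,"ax":0.01,"ay":-0.045,"az":0.008},{"jaw":255,"x":0.12,"y":0.018,"z":0.012,"ax":0.01,"ay":-0.045,"az":0.008},{"jaw":255,"x":0.12,"y":0.018,"z":0.012,"ax":0.01,"ay":-0.045,"az":0.008}]'
```

```text
time_s: 6.8
tcp_pos: [0.489, -0.031, 0.0441]
ee_rot: [[-0.999, -0.049, 0.002], [-0.049, 0.999, -0.002], [-0.002, -0.002, -1.0]]
wrist_force: [-7.6, 0.4, 6.6]
gripper_width: 0.005
```

```bash
python3 -m inch '[{"jaw":255,"x":0.12,"y":0.018,"z":0.012,"ax":0.01,"ay":-0.045,"az":0},{"jaw":255,"x":0.12,"y":0.018,"z":0.012,"ax":0.01,"ay":-0.045,"az":0},{"jaw":255,"x":0.12,"y":0.018,"z":0.012,"ax":0.01,"ay":-0.045,"az":0},{"jaw":255,"x":0.12,"y":0.018,"z":0.012,"ax":0.01,"ay":-0.045,"az":0}]'
```

```text
time_s: 7.3
tcp_pos: [0.5037, -0.0302, 0.0441]
ee_rot: [[-0.999, -0.045, 0.003], [-0.045, 0.999, -0.001], [-0.003, -0.001, -1.0]]
wrist_force: [-6.7, 0.9, 7.7]
gripper_width: 0.006
```

```bash
python3 -m inch '[{"jaw":255,"x":0.11,"y":0.018,"z":0.012,"ax":0.005,"ay":-0.04,"az":0.005},{"jaw":255,"x":0.1,"y":0.017,"z":0.012,"ax":0.005,"ay":-0.035,"az":0.005},{"jaw":255,"x":0.09,"y":0.016,"z":0.01,"ax":0.005,"ay":-0.03,"az":0.005}]'; python3 -m inch '[{"jaw":255,"x":0.08,"y":0.015,"z":0.008,"ax":0.005,"ay":-0.03,"az":0.005}]'
```

```text
time_s: 7.68
tcp_pos: [0.5114, -0.0298, 0.0441]
ee_rot: [[-0.999, -0.045, -0.001], [-0.045, 0.999, -0.003], [0.001, -0.003, -1.0]]
wrist_force: [-5.1, -0.6, 7.7]
gripper_width: 0.008
time_s: 7.8
tcp_pos: [0.513, -0.0298, 0.0441]
ee_rot: [[-0.999, -0.046, -0.003], [-0.046, 0.999, -0.004], [0.003, -0.003, -1.0]]
wrist_force: [-7.4, 0.0, 8.4]
gripper_width: 0.004
```

```bash
python3 -m inch '[{"jaw":255,"x":0.08,"y":0.015,"z":0.01,"ax":0.01,"ay":-0.035,"az":0.005},{"jaw":255,"x":0.08,"y":0.015,"z":0.01,"ax":0.005,"ay":-0.035,"az":0.005}]'; python3 -m inch '[{"jaw":255,"x":0.08,"y":0.015,"z":0.01,"ax":0.005,"ay":-0.035,"az":0}]'; python3 -m inch '[{"jaw":255,"x":0.08,"y":0.015,"z":0.01,"ax":0.005,"ay":-0.035,"az":0}]'
```

```text
time_s: 8.05
tcp_pos: [0.516, -0.0297, 0.0441]
ee_rot: [[-0.999, -0.046, -0.005], [-0.046, 0.999, -0.004], [0.005, -0.004, -1.0]]
wrist_force: [-6.1, 0.1, 7.0]
gripper_width: 0.006
time_s: 8.18
tcp_pos: [0.5172, -0.0296, 0.0441]
ee_rot: [[-0.999, -0.045, -0.006], [-0.045, 0.999, -0.004], [0.007, -0.004, -1.0]]
wrist_force: [-7.7, 0.3, 8.8]
gripper_width: 0.005
time_s: 8.3
tcp_pos: [0.5173, -0.0297, 0.0441]
ee_rot: [[-0.999, -0.044, -0.011], [-0.044, 0.999, -0.005], [0.011, -0.005, -1.0]]
wrist_force: [-11.1, 1.9, 11.8]
gripper_width: 0.004
```

```bash
python3 -m inch '[{"jaw":255,"x":0.1,"y":0.005,"z":0.01,"ax":0.01,"ay":-0.05,"az":0}]'
python3 - <<'E'
from station import *
import cv2
a=capture("scene")[150:270,260:410,::-1]
cv2.imwrite("pics/scene4.png",cv2.resize(a,None,fx=5,fy=5,interpolation=cv2.INTER_CUBIC))
s=sense();print(s['tcp_pos'],s['wrist_force'])
E
```

```text
time_s: 8.43
tcp_pos: [0.5173, -0.0298, 0.044]
ee_rot: [[-0.999, -0.043, -0.014], [-0.043, 0.999, -0.005], [0.015, -0.004, -1.0]]
wrist_force: [-15.2, 8.2, 14.6]
gripper_width: 0.006
[ 0.51724208 -0.0297452   0.04407586] [-14.21180898   5.82893484  14.28759782]
```

View pics/scene4.png

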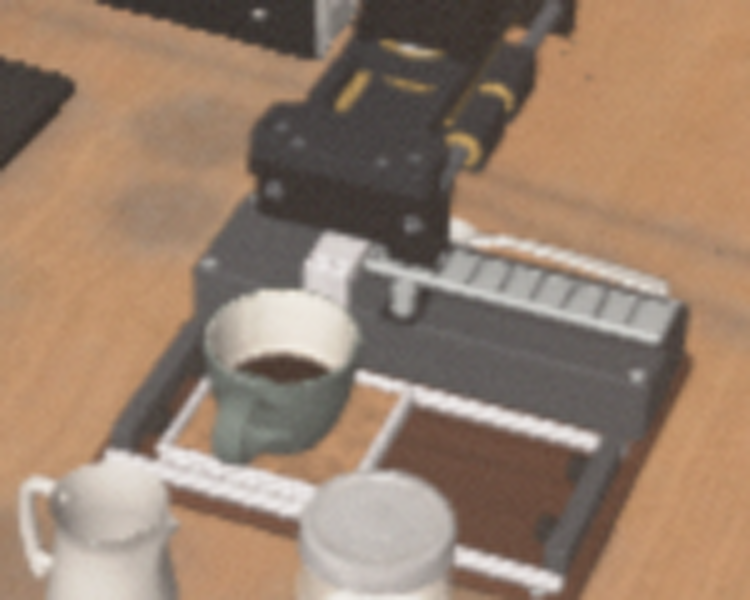

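The shuttle is home: the tray is against the far stop (crop ≈ (170,440)), the arm is past the pin and the cup is upright. I'll back off the plate slightly, then lift.

```bash
python3 -m inch '[{"jaw":255,"x":-0.1,"y":0,"z":0,"ax":0,"ay":-0.03,"az":0},{"jaw":255,"x":-0.1,"y":-0.005,"z":0,"ax":0,"ay":0,"az":0},{"jaw":255,"x":-0.08,"y":-0.005,"z":0.02,"ax":0,"ay":0,"az":0}]'
```

```text
time_s: 8.85
tcp_pos: [0.5122, -0.0286, 0.0502]
ee_rot: [[-0.999, -0.049, 0.018], [-0.049, 0.999, -0.002], [-0.018, -0.003, -1.0]]
wrist_force: [3.1, -0.2, 5.7]
gripper_width: 0.002
```

```bash
python3 -m inch '[{"jaw":255,"x":-0.05,"y":-0.005,"z":0.1,"ax":0,"ay":0.05,"az":0},{"jaw":255,"x":-0.05,"y":0,"z":0.2,"ax":0,"ay":0.05,"az":0},{"jaw":255,"x":-0.05,"y":0,"z":0.5,"ax":0,"ay":0,"az":0},{"jaw":255,"x":-0.1,"y":0,"z":0.8,"ax":0,"ay":0,"az":0},{"jaw":255,"x":-0.5,"y":-0.5,"z":0.6,"ax":0,"ay":0,"az":0},{"jaw":255,"x":-0.4,"y":-0.85,"z":0.3,"ax":0,"ay":0,"az":0},{"jaw":255,"x":-0.4,"y":-0.85,"z":0,"ax":0,"ay":0,"az":0},{"jaw":255,"x":-0.4,"y":-0.85,"z":0,"ax":0,"ay":0,"az":0},{"jaw":255,"x":-0.2,"y":-0.8,"z":0,"ax":0,"ay":0,"az":0},{"jaw":255,"x":0,"y":0,"z":0,"ax":0,"ay":0,"az":0},{"jaw":255,"x":0,"y":0,"z":0,"ax":0,"ay":0,"az":0}]'
python3 - <<'E'
from station import *
import cv2
for n,(r0,c0) in dict(top=(185,260),scene=(180,260)).items():
    a=capture(n)[r0:r0+120,c0:c0+160,::-1]
    cv2.imwrite(f"pics/{n}5.png",cv2.resize(a,None,fx=5,fy=5,interpolation=cv2.INTER_CUBIC))
s=sense();print(s['tcp_pos'],s['wrist_force'],s['time_s'])
E
```

```text
time_s: 10.22
tcp_pos: [0.3711, -0.2641, 0.1996]
ee_rot: [[-0.999, -0.047, -0.018], [-0.047, 0.999, 0.002], [0.018, 0.003, -1.0]]
wrist_force: [-0.0, -0.3, -0.5]
gripper_width: 0.008
[ 0.37166756 -0.26362571  0.19983874] [-0.44828375  0.81391594  0.02916842] 10.325
```

View pics/scene5.png

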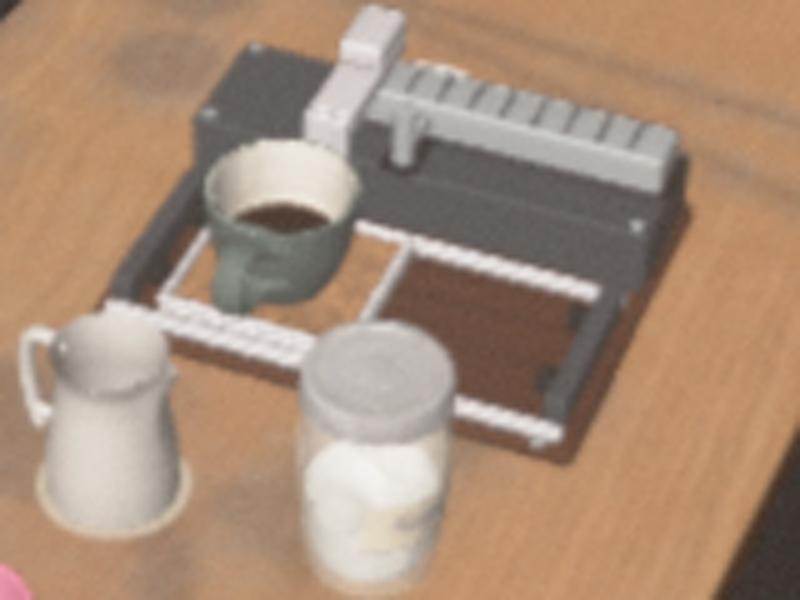

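View pics/top5.png

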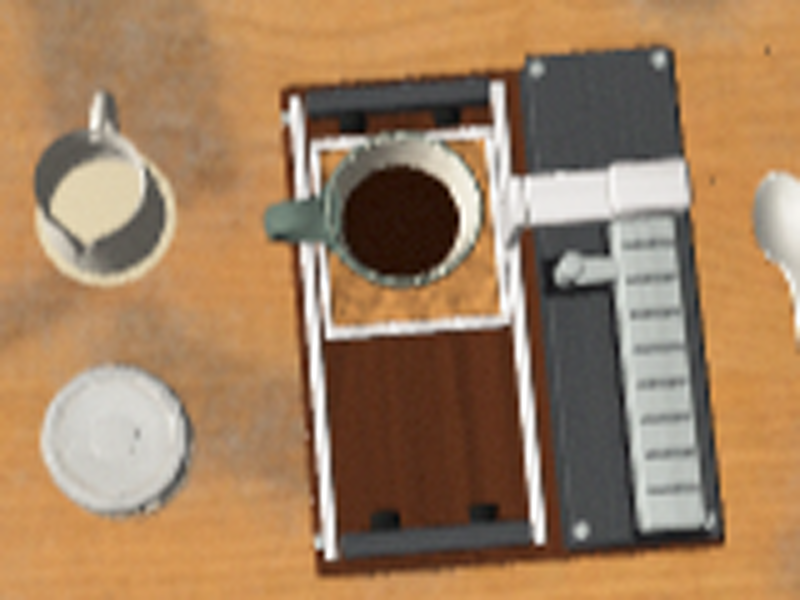

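```bash
python3 -c "
from station import *;print(finish_job())"
```

```text
the job is handed in; nothing more can be done
None
```

The job is done and handed in, at about 10.3 s of the 32 s allowed. The shuttle is home at the far stop with the cup still standing on its tray.

- **What I did:** With the closed fingertip I pressed the key to about 13 mm (TCP z ≈ 0.044) and held it there. I then pushed the shuttle by its push plate until it stopped against the far end. After that I backed off the plate, lifted, and moved the arm clear.
- **Travel:** The finger met the plate at about x = 0.447 and stalled at 0.517, with the sideways force rising to about 15 N. The tray's rear edge moved about 34 px in the top view, which is also about 70 mm.
- **Last pictures:** The key and pin are up, with the pin behind the shuttle's arm. The cup is upright on the tray, and the jug and jar are where they were. So is the part of the teaspoon in view. The wrist force is back to about zero.
- **What disagreed:** The fit of the scene view was off by up to 2 px, about the calibration error. Each push row moved the arm only about half as far as commanded, so I corrected drift in height and tilt along the way. My first move command was refused because it left out some keys, and nothing moved.

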